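# Snap the lid on the rusk tub and set it in the tray

### The arm

A 6-joint arm with a two-finger parallel gripper is mounted at the origin on the work surface. World frame = base frame: x ahead of the robot, y to its left, z up, the work surface at z = 0. Lengths are in m, angles in rad, forces in N, time in s.
With the tool pointing down it reaches from about 0.25 to 0.775 m from the base axis. Payload 4 kg.
Tool frame: the origin (TCP) lies midway between the tips of the shut fingers; the grasp point (between the pads) lies 19 mm behind it (robot.tcp_to_grasp is the distance from the TCP to the grasp point, in m); z points along the fingers, x is the direction in which the jaws open and shut, and the axes are right-handed (so a half turn about z gives the same grasp; the last joint's range is limited). The gripper opens to 94 mm and grips with 3 to 60 N. Pads are 16 mm wide; open, the fingers measure 119 mm over their backs; the gripper's body (75 mm by 177 mm) begins 78 mm behind the grasp point.
Start: joints at [1.136, 0.087, 1.371, -0, 1.684, -0.103], TCP at [0.179, 0.52, 0.206] pointing down, gripper open.
Joint ranges: [-3.1, 3.1], [-0.76, 2.03], [0.27, 2.55], [-1.08, 4.22], [0.17, 2.65], [-2.57, 2.57]. Speed limits (rad/s): [2.79, 2.79, 3.14, 3.14, 3.14, 3.14].

### API

Orientations are given as [roll, pitch, yaw] about the fixed x, y, z axes, in that order (R = Rz(yaw) Ry(pitch) Rx(roll)).
In Python, from bench import get_obs, vision, robot gives the robot as it stands.
- The arm moves only by the tool servo_tool, never from a script. Its argument "targets" is text: rows parted by semicolons, each of 7 numbers parted by spaces: the opening, from 0 (shut) to 1 (fully open), then the shift along the tool's x, y, z as a fraction of full scale, then the turn, a rotation vector about the tool's x, y, z as a fraction of full scale. A call has 1 to 12 rows; each row is the pose to reach, as a shift and turn from the pose commanded when the call began, along the tool's axes at that moment, turning the shorter way round; what a row does not reach only later rows make up. Full scale, the value 1, is 0.25 m for a shift and pi rad for a turn. A row lasts 1/12 s, in which the tool goes at most 41.7 mm and 7.16 degrees, less where a joint would pass 70% of its speed; a pose out of reach is approached as far as the arm can. A call with a number of a shift or a turn outside -1 to 1 is refused whole. A call with a gripper value outside its range is refused whole. The fingers move at their own pace and stop on an object; the grip force is fixed at half the most. Time passes only in rows, so rows that repeat a pose let the fingers close. It gives the time, the measured TCP pose, the force and the opening at its end, in the units of the state.
- get_obs(): the state, without advancing time (a new reading comes with each control period).
- vision.snapshot(name): name is "scene" or "top"; returns a dict with "image" (420x560x3 uint8, red, green, blue), "mtx" (3x3 intrinsics, pixels), "world_from_camera" (4x4, takes a point from camera to world coordinates). Camera axes: x right, y down, z forward; pixel columns grow to the right and rows downward; lengths in m; the calibration is good to about 2 mm. A picture is of the moment at which its call begins. There is no depth.
- robot.close_job(): hands the job in, once; it reports no verdict.
The state is a dict: "time": time; "joint_positions": joint angles; "qvel": joint speeds; "joint_torque": joint torques, N m; "tool_pos": TCP position; "ee_rot": TCP orientation; "wrist_force": force on the tool from outside, world axes, zero at the start; "wrist_torque": the same for the moment, N m; "width": finger opening in m.
Only numpy, scipy, OpenCV 4.12 (cv2) and the standard library are available. Lean on these libraries where they do the work, as an engineer would, in place of code of your own. Each camera call takes 0.05 s, during which the arm holds its last target.

### The job

Take the green lid out of the drying rack and snap it fully down onto the open rusk tub, so that the lid sits flush on the rim all round with both end clips over it. Then stand the closed tub upright and flat inside the blue tray and let go, leaving the other things on the counter where they are.

Things in the scene. Friction and masses are not known exactly. Their poses are not given: they have to be found in the camera images.
- lid: Green rigid tub lid, 80 g. Flange 116 (x) x 84 (y) x 7 mm; origin at the centre of the flange's underside, z out of its top. A pale plug reaches 13 mm below: 104 x 72 mm for 4 mm, then sloping in to 94 x 62 mm. It starts standing on a long edge in the rack: x level, y up, handle level toward the rack's -x. Lying plug down its origin is 13 mm up. A half turn about z changes nothing.
- lid_handle (a point): Centre of the top of the lid's cream bar handle: 50 mm (lid x) x 14 mm (y) x 24 mm tall, in the middle of the lid, its top 31 mm above the lid's origin. For a grip from above when the lid lies flat. A lid let go while it leans handle-upward on its lower edge falls flat, handle up.
- lid_edge (a point): Middle of the lid's +y long edge, uppermost in the rack: 42 mm in y from the lid's origin, 3 mm below it in lid z (mid-thickness of flange and plug). Here the racked lid can be pinched from above, along lid z: 7 mm thick over the outer 6 mm, 20 mm from 11 mm inward; the handle starts 35 mm below the edge.
- tub: Open cream food tub, loose, two loose rusks (60 x 22 x 16 mm) on its floor, in all about 0.26 kg. 116 (x) x 84 (y) x 62 mm tall, walls and floor 4 mm, mouth 108 x 76 mm (2 mm play a side for the lid's plug); 134 mm long over the clips on its short ends. Origin at the centre of the underside, z up. Once closed it can be carried by the lid's handle.
- clip_nose (a point): Nose tip of the green spring clip on the tub's +x end (its twin is on the -x end): 40 mm wide, 55 mm from the tub's centre, 71 mm above its underside; the clip tops out at 78 mm. Pressed straight down (5 to 20 N in all) the flange's short edges, from about 14 mm above the rim, push both clips out 3 mm; they spring back over it when it meets the rim.
- tub_rim (a point): Centre of the tub's mouth, level with the rim, 62 mm above the underside, axes as the tub's. The lid's origin lies here, z up and its x along the tub's x (either way round), when snapped on.
- rack: Small white drying rack fixed to the counter: base plate 150 (x) x 140 (y) x 8 mm with pairs of aluminium pins 6 mm thick, up to 38 mm above the counter. The lid stands in its first slot, at x = -25 mm; a white saucer 96 mm across and 7 mm thick, part of the rack, stands at x = 50 mm, its top 104 mm above the counter. The origin is the centre of the underside. The rack and the tray may change sides.
- tray: Shallow blue tray fixed to the counter, outside 210 (x) x 150 (y) x 16 mm, wall and floor 4 mm, inside 202 x 142 mm, so the tub (134 mm long over its clips) goes in lengthwise along x. The origin is the centre of its underside. Midway between rack and tray, on the robot's side of the tub, the counter is clear (about 0.47 m ahead of the robot's base), with room to lay the lid down.
- tray_in (a point): Centre of the tray's inner floor, 4 mm above the counter, axes as the tray's.
- milk_bottle: Bystander: clear feeding bottle, 58 mm across, 150 mm tall, yellow cap; origin at the underside.
- beaker: Bystander: orange beaker, 72 mm across, 80 mm tall; origin at the underside.
- formula_tin: Bystander: tin with a yellow label, 100 mm across, 130 mm tall; origin at the underside.
- bowl: Bystander: pink bowl, 110 mm across, 45 mm tall; origin at the underside.
- spoon: Bystander: blue spoon 150 mm long, lying on the counter.
- soap: Bystander: white soap bottle with a blue cap, 68 mm across, 160 mm tall; origin at the underside.
- cleanser: Bystander: white and blue cleanser bottle with a red cap, 60 mm across, 170 mm tall; origin at the underside.

How it is judged:
On the way:
1. the lid is snapped home on the tub (x of lid in the frame of tub_rim between -0.003 and 0.003 m and y of lid in the frame of tub_rim between -0.003 and 0.003 m and z of lid in the frame of tub_rim between -0.003 and 0.0025 m and angle between the z axis of lid and the z axis of tub, either way round below 0.03 rad), for 0.2 s.
At the end, for the whole second after the job is handed in: The lid is snapped on the tub (its origin within 3 mm of the rim's centre in x and y and 2.5 mm in height, lid and tub parallel within 0.03 rad); the tub stands on the tray's floor (underside within 4 mm of it, within 50 mm of the tray's centre, upright within 0.05 rad), at rest (all of step 1 and horizontal distance between tub and tray_in below 0.05 m and z of tub in the frame of tray_in below 0.004 m and angle between tub's own z axis and vertical below 0.05 rad and linear speed of tub below 0.02 m/s); the robot touches nothing.
It fails at once if one of the seven bystanders is shifted by more than 30 mm (distance of any of milk_bottle, beaker, formula_tin, bowl, spoon, soap, cleanser from where it was at the start of the episode above 0.03 m).
It also fails if it takes over 66 s, if anything falls off the work surface, if the arm or the gripper's body presses on something with over 40 N, if the wrist force passes 120 N, or if a joint passes its speed limit or range.

## Working session

There is one attempt and no reset: what is moved stays moved. The work goes in short steps, Python scripts to look and compute and a tool call to move; the robot and the scene stay as the last step left them, time stands still between calls to the robot, and variables do not carry over. Pictures are saved under pics/ and viewed, and the job is handed in when it is done.

Besides the shell and the picture viewer there is one more tool, called after ">>>" by a JSON object that holds its "method" and its "body", one argument or row to a line. servo_tool: Moves the arm, as the interface text tells. Its arguments: {"type":"object","properties":{"targets":{"type":"string"}},"required":["targets"]}

```bash
ls; mkdir -p pics; python3 - <<'E'
from bench import get_obs, vision, robot
import cv2,numpy as np,pickle
for n in("scene","top"):
    s=vision.snapshot(n); cv2.imwrite(f"pics/{n}0.png",s["image"][:,:,::-1]); pickle.dump(s,open(f"{n}0.pkl","wb"))
    print(n,s["mtx"].round(1).tolist(),s["world_from_camera"].round(3).tolist())
o=get_obs();print({k:np.round(v,4).tolist() for k,v in o.items()})
E
```

```text
pics
scene [[502.2, 0.0, 277.1], [0.0, 502.2, 204.0], [0.0, 0.0, 1.0]] [[-0.833, 0.447, -0.325, 1.042], [0.553, 0.687, -0.472, 0.705], [0.012, -0.572, -0.82, 1.26], [0.0, 0.0, 0.0, 1.0]]
top [[406.1, 0.0, 281.6], [0.0, 406.1, 212.5], [0.0, 0.0, 1.0]] [[0.029, -0.997, 0.065, 0.474], [-1.0, -0.029, -0.0, 0.017], [0.002, -0.065, -0.998, 1.373], [0.0, 0.0, 0.0, 1.0]]
{'time': 0.1, 'joint_positions': [1.1359, 0.0879, 1.3721, -0.0, 1.6836, -0.1031], 'qvel': [-0.0007, -0.0033, -0.0028, -0.0014, 0.0023, 0.0003], 'joint_torque': [0.0018, -34.125, -30.3303, 0.072, 0.0304, -0.0001], 'tool_pos': [0.179, 0.5196, 0.2044], 'ee_rot': [-3.1414, 0.002, 1.239], 'wrist_force': [0.3309, -0.3936, 0.3268], 'wrist_torque': [0.0281, -0.0289, -0.0243], 'width': 0.0938}
```

View pics/scene0.png

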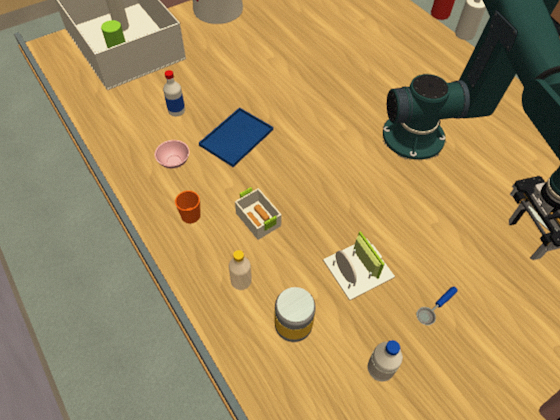

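View pics/top0.png

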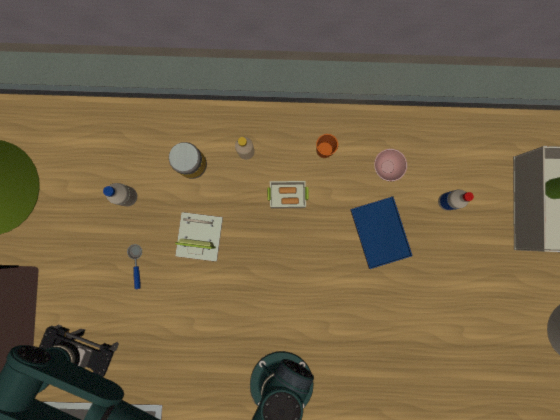

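```bash
cat > h.py <<'E'
import cv2,numpy as np,pickle
from scipy.spatial.transform import Rotation as R
from scipy.optimize import least_squares
def proj(s,P):
    P=np.atleast_2d(P); W=s["world_from_camera"]
    c=(P-W[:3,3])@W[:3,:3]; return (c@s["mtx"].T)[:,:2]/c[:,2:]
def back(s,uv,z):
    uv=np.atleast_2d(uv).astype(float); W=s["world_from_camera"]
    d=np.c_[uv,np.ones(len(uv))]@np.linalg.inv(s["mtx"]).T@W[:3,:3].T
    o=W[:3,3]; return o+d*((z-o[2])/d[:,2:])
def crop(s,u0,v0,w,h,k,name):
    im=s["image"][v0:v0+h,u0:u0+w,::-1]
    im=cv2.resize(im,None,fx=k,fy=k,interpolation=cv2.INTER_CUBIC)
    for i in range(0,w,10): cv2.putText(im,str(u0+i),(i*k,8),0,.3,(255,0,255)); cv2.line(im,(i*k,10),(i*k,14),(255,0,255))
    for i in range(0,h,10): cv2.putText(im,str(v0+i),(0,i*k+4),0,.3,(255,0,255)); cv2.line(im,(20,i*k),(24,i*k),(255,0,255))
    cv2.imwrite(name,im)
E
python3 - <<'E'
from h import *
t=pickle.load(open("top0.pkl","rb"));s=pickle.load(open("scene0.pkl","rb"))
crop(t,165,195,70,75,8,"pics/t_rack.png");crop(t,255,170,65,50,10,"pics/t_tub.png");crop(t,340,185,80,90,6,"pics/t_tray.png")
crop(s,315,225,90,75,8,"pics/s_rack.png");crop(s,225,180,65,60,10,"pics/s_tub.png")
E
```

```text
(no output)
```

View pics/t_rack.png

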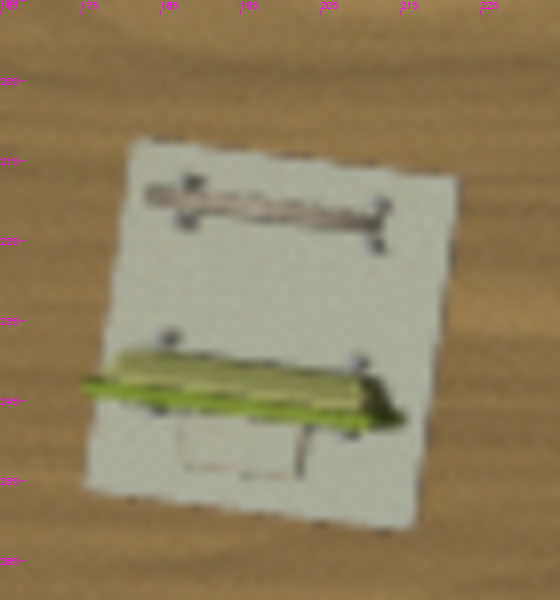

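View pics/t_tub.png

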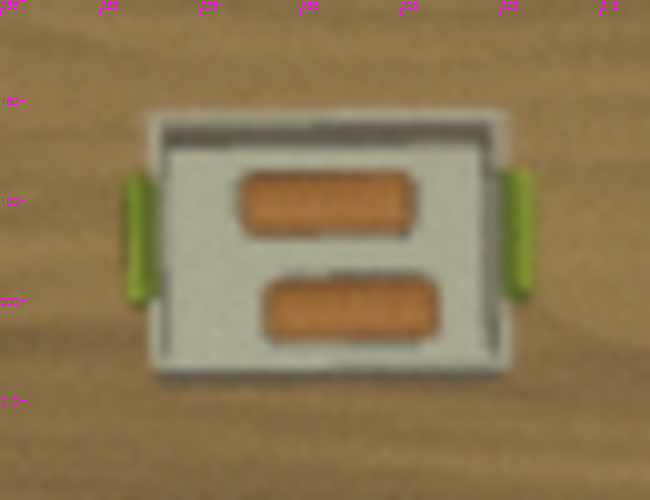

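View pics/t_tray.png

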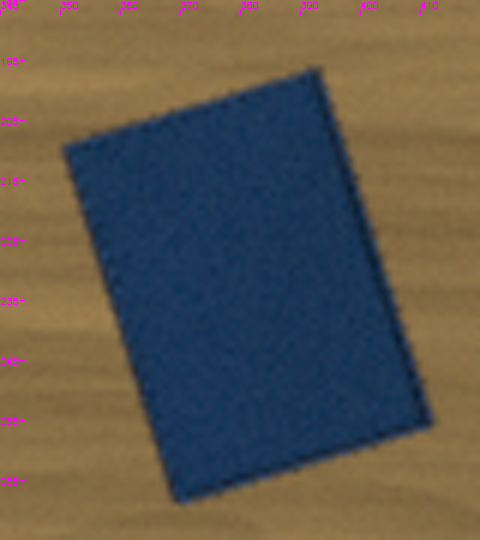

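View pics/s_rack.png

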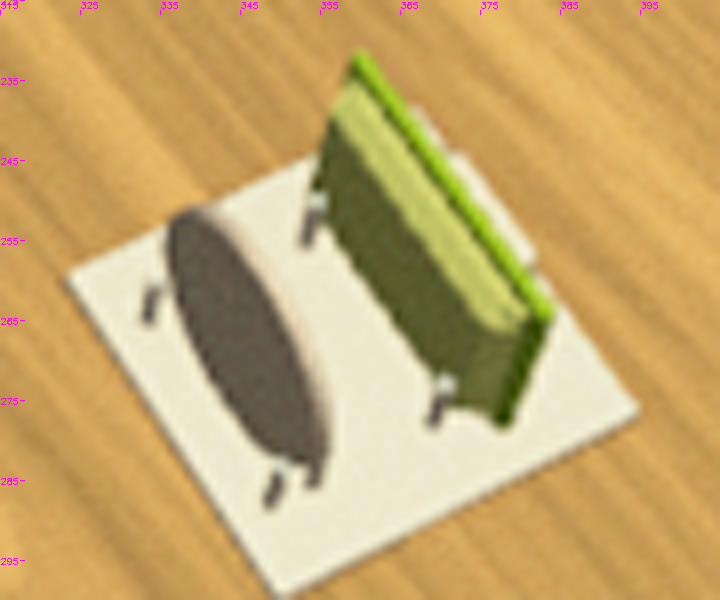

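View pics/s_tub.png

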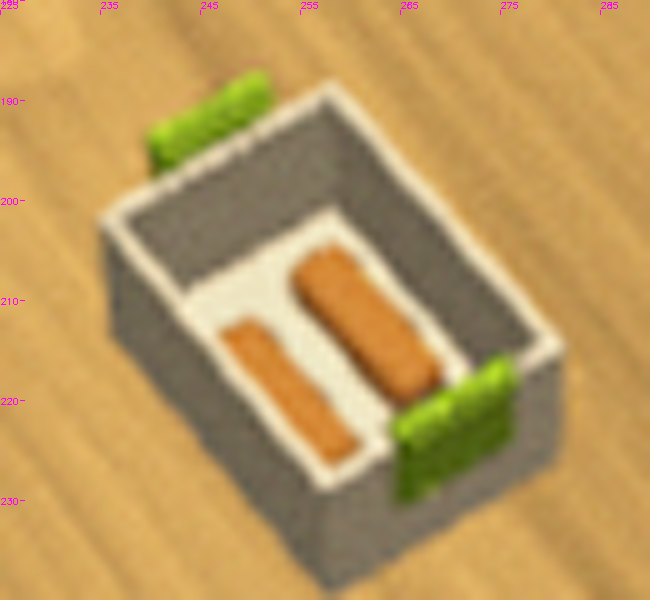

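```bash
cat > m1.py <<'E'
from h import *
t=pickle.load(open("top0.pkl","rb"));s=pickle.load(open("scene0.pkl","rb"))
def fix(a,u0,v0,k): return (np.array(a)+.5)/k-.5+[u0,v0]
def fit(obs,x0,fix3=True):
    def r(p):
        c,sn=np.cos(p[2]),np.sin(p[2]);Rz=np.array([[c,-sn,0],[sn,c,0],[0,0,1]])
        return np.concatenate([(proj(cam,np.array(L)@Rz.T+[p[0],p[1],0])-uv).ravel() for cam,L,uv in obs])
    o=least_squares(r,x0,loss='soft_l1');return o.x,r(o.x).reshape(-1,2)
hx,hy,z=.058,.042,.062
# tub yaw ~pi/2-ish: tub x along world +y
tt=fix([(150,112),(506,112),(508,370),(152,370)],255,170,10)   # far-left, far-right, near-right, near-left
ts=fix([(104,215),(332,85),(562,345),(325,488)],225,180,10)
# far(+x) left(+y): tub frame with x=+y world, y=-x world: far-left = (+hx,-hy)
L=[(hx,-hy,z),(-hx,-hy,z),(-hx,hy,z),(hx,hy,z)]
for nm,ob in (("top",[(t,L,tt)]),):
    print("tub",nm,*[q.round(4).tolist() for q in fit(ob,[.6,0,1.57])])
# scene correspondences from projection: print predicted
p,_=fit([(t,L,tt)],[.6,0,1.57])
def W(L,p): 
    c,sn=np.cos(p[2]),np.sin(p[2]); return np.array(L)@np.array([[c,-sn,0],[sn,c,0],[0,0,1]]).T+[p[0],p[1],0]
print(proj(s,W(L,p)).round(1).tolist(), ts.round(1).tolist())
# order ts to match
pr=proj(s,W(L,p)); ts2=np.array([ts[np.argmin(np.linalg.norm(ts-q,axis=1))] for q in pr])
print("tub both",*[q.round(4).tolist() for q in fit([(t,L,tt),(s,L,ts2)],p)])
print("tub scene",*[q.round(4).tolist() for q in fit([(s,L,ts2)],p)])
# rack base
rt=fix([(132,140),(458,178),(413,528),(85,488)],165,195,8); Lr=[(.075,.07,.008),(.075,-.07,.008),(-.075,-.07,.008),(-.075,.07,.008)]
pr_,e=fit([(t,Lr,rt)],[.45,.2,-.1]);print("rack top",pr_.round(4),e.round(1).tolist())
rs=fix([(63,278),(285,600),(640,410)],315,225,8); 
P=proj(s,W(Lr,pr_));print(P.round(1).tolist(),rs.round(1).tolist())
idx=[int(np.argmin(np.linalg.norm(P-q,axis=1))) for q in rs]
pb,e=fit([(t,Lr,rt),(s,[Lr[i] for i in idx],rs)],pr_);print("rack both",pb.round(4),e.round(1).tolist())
# lid upper edge: corners of flange upper edge in both views, triangulate by top at z=.092
# scene: flange line ends (355,58)->(548,310); top: (85,385),(402,420)
print("lid edge scene",back(s,fix([(358,55),(550,312)],315,225,8),.092).round(4).tolist())
print("lid edge top",back(t,fix([(85,384),(402,420)],165,195,8),.092).round(4).tolist())
for x in(-.025,):
  print("expected edge line (flange bottom..top)",W([(x,.058,.092),(x,-.058,.092)],pb).round(4).tolist())
# tray
tr=fix([(63,148),(318,70),(432,424),(178,502)],340,185,6)
for a in (0,):
  Lt=[(.105,-.0,0)]
c=back(t,tr,.016);print("tray",c.round(4).tolist(),c.mean(0).round(4),np.linalg.norm(np.diff(np.vstack([c,c[:1]]),axis=0),axis=1).round(4))
E
python3 m1.py
```

```text
tub top [0.6208, -0.0007, 1.6026] [[0.0188, 0.0611], [0.0913, -0.0161], [0.0541, -0.0644], [-0.1654, 0.0188]]
[[257.8, 229.3], [235.4, 201.6], [259.3, 188.4], [282.0, 215.1]] [[235.0, 201.0], [257.8, 188.0], [280.8, 214.0], [257.0, 228.4]]
tub both [0.6214, -0.0026, 1.607] [[0.5411, -0.0276], [0.6116, -0.2588], [0.6893, -0.3097], [0.4719, -0.0712], [0.2777, 0.5973], [-0.0718, 0.3143], [0.9038, 0.0329], [0.7862, 0.5745]]
tub scene [0.6219, -0.0045, 1.6138] [[-0.0496, 0.18], [-0.6054, 0.0562], [0.262, -0.343], [0.3335, 0.0365]]
rack top [ 0.4747  0.2925 -0.0891] [[-0.2, -0.5], [0.3, -0.4], [0.2, 0.4], [-0.3, 0.4]]
[[350.4, 300.4], [323.2, 259.8], [367.2, 238.3], [395.8, 276.7]] [[322.4, 259.3], [350.2, 299.6], [394.6, 275.8]]
rack both [ 0.4749  0.2909 -0.087 ] [[0.2, -0.5], [0.7, -0.4], [0.7, 0.3], [0.2, 0.4], [0.4, 0.2], [-0.1, 0.5], [0.8, 0.4]]
lid edge scene [[0.4413, 0.2324, 0.092], [0.451, 0.3445, 0.092]]
lid edge top [[0.4525, 0.3481, 0.092], [0.442, 0.2231, 0.092]]
expected edge line (flange bottom..top) [[0.455, 0.3509, 0.092], [0.445, 0.2353, 0.092]]
tray [[0.5796, -0.2127, 0.016], [0.6276, -0.3547, 0.016], [0.4321, -0.4202, 0.016], [0.385, -0.28, 0.016]] [ 0.5061 -0.3169  0.016 ] [0.1499 0.2062 0.148  0.2058]
```

```bash
cat >> h.py <<'E'
def go(pos,rpy):
    from bench import get_obs
    o=get_obs(); R0=R.from_euler('xyz',o["ee_rot"]);Rt=rpy if isinstance(rpy,R) else R.from_euler('xyz',rpy)
    d=R0.inv().apply(np.array(pos)-o["tool_pos"])/.25; w=(R0.inv()*Rt).as_rotvec()/np.pi
    print("t",round(o["time"],2),"shift",d.round(4),"turn",w.round(4),"rows",round(max(np.linalg.norm(d)*250/41.7,np.linalg.norm(w)*180/7.16),1))
E
python3 -c "
from h import *
go([.4525,.2905,.2],[np.pi,0,-.087])"
```

```text
t 0.1 shift [-0.5098  1.3329  0.0185] turn [4.000e-04 6.000e-04 4.221e-01] rows 10.6
```

>>> {"method": "servo_tool", "body": {
  "targets": "0.55 -0.4 0.98 0 0 0 0.42;0.55 -0.4 0.98 0 0 0 0.42;0.55 -0.4 0.98 0 0 0 0.42;0.55 -0.4 0.98 0 0 0 0.42;0.55 -0.4 0.98 0 0 0 0.42;0.55 -0.4 0.98 0 0 0 0.42;0.55 -0.4 0.98 0 0 0 0.42;0.55 -0.4 0.98 0 0 0 0.42;0.55 -0.4 0.98 0 0 0 0.42;0.55 -0.4 0.98 0 0 0 0.42;0.55 -0.4 0.98 0 0 0 0.42"
}}

```text
time: 1.02
tool_pos: [0.3782, 0.3452, 0.2048]
ee_rot: [3.141, 0.001, -0.087]
wrist_force: [-1.0, -1.0, -1.0]
width: 0.0518
```

```bash
python3 -c "
from h import *
go([.4525,.2905,.14],[np.pi,0,-.087])"
```

```text
t 1.02 shift [0.3151 0.192  0.2591] turn [0.0002 0.0003 0.0001] rows 2.7
```

>>> {"method": "servo_tool", "body": {
  "targets": "0.55 0.315 0.192 0.1 0 0 0;0.55 0.315 0.192 0.1 0 0 0;0.55 0.315 0.192 0.259 0 0 0;0.55 0.315 0.192 0.259 0 0 0;0.55 0.315 0.192 0.259 0 0 0"
}}

```text
time: 1.43
tool_pos: [0.4509, 0.29, 0.1371]
ee_rot: [3.138, 0.007, -0.082]
wrist_force: [-0.2, -0.9, 0.9]
width: 0.0515
```

```bash
python3 -c "
from h import *
from bench import *
for n,c in(('top',(165,195,70,75,8)),('scene',(315,205,90,75,8))):
    s=vision.snapshot(n);pickle.dump(s,open(n+'1.pkl','wb'));crop(s,*c,'pics/'+n+'1.png')
    o=get_obs(); print(proj(s,o['tool_pos']),o['tool_pos'])
go([.4525,.2905,.061],[np.pi,0,-.087])"
```

```text
[[189.84207336 243.45126261]] [0.4518995  0.29132913 0.13982691]
[[373.24079809 239.78032752]] [0.45263506 0.2921862  0.14171381]
t 1.53 shift [-1.000e-04  7.100e-03  3.228e-01] turn [-0.0003 -0.0001  0.0023] rows 1.9
```

View pics/scene1.png

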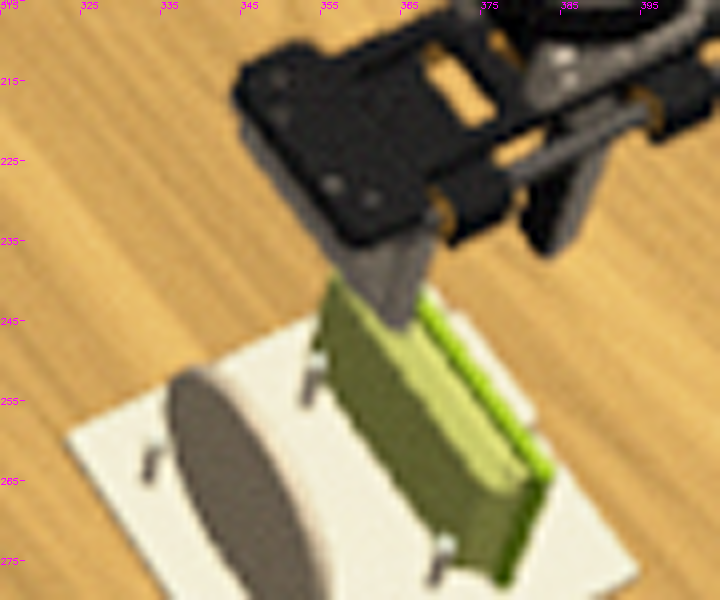

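View pics/top1.png

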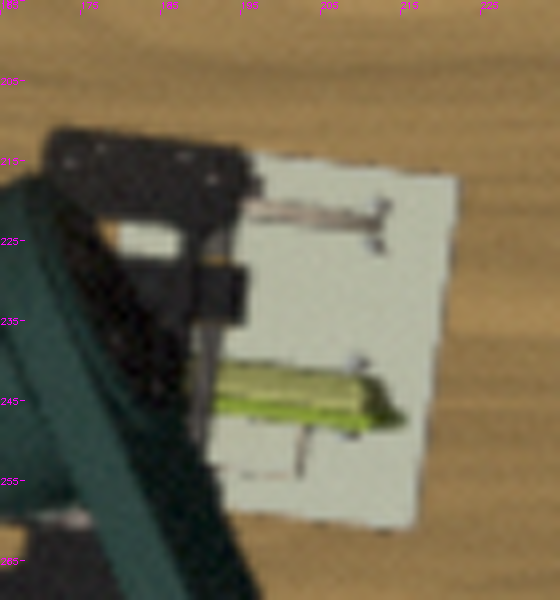

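>>> {"method": "servo_tool", "body": {
  "targets": "0.55 0 0.007 0.15 0 0 0;0.55 0 0.007 0.25 0 0 0;0.55 0 0.007 0.32 0 0 0;0.55 0 0.007 0.32 0 0 0;0.55 0 0.007 0.32 0 0 0"
}}

```text
time: 1.95
tool_pos: [0.4527, 0.2909, 0.0623]
ee_rot: [-3.14, -0.001, -0.079]
wrist_force: [0.5, 0.4, 0.4]
width: 0.0519
```

```bash
python3 -c "
from h import *
from bench import *
for n,c in(('scene',(315,205,90,75,8)),):
    s=vision.snapshot(n);crop(s,*c,'pics/'+n+'2.png')
go([.4525,.2905,.061],[np.pi,0,-.087])"
```

```text
t 2.0 shift [-0.0045  0.0032  0.0097] turn [-0.0008 -0.0011  0.0025] rows 0.1
```

View pics/scene2.png

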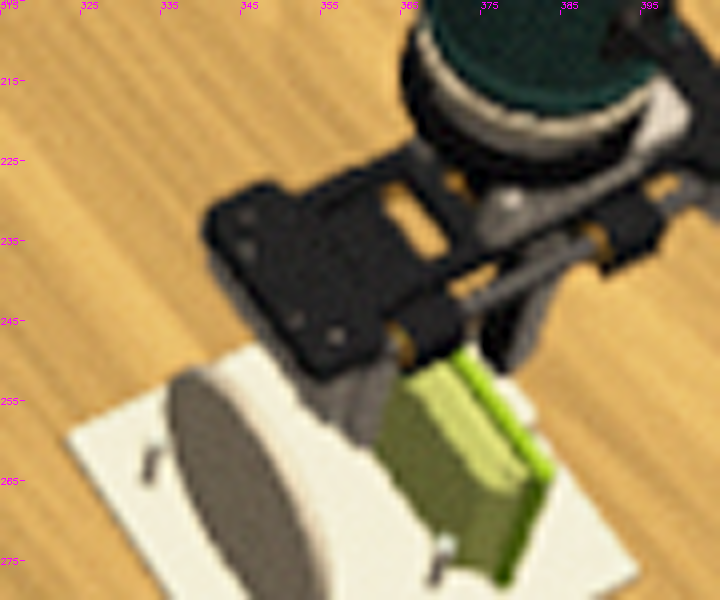

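The fingers straddle the lid cleanly: the far finger's tip is at about (361,260), and the near one is at (376,250) behind the flange. I'll close now.

>>> {"method": "servo_tool", "body": {
  "targets": "0.4 -0.004 0.003 0.005 0 0 0.0025;0.25 -0.004 0.003 0.005 0 0 0.0025;0 -0.004 0.003 0.005 0 0 0.0025;0 -0.004 0.003 0.005 0 0 0.0025;0 -0.004 0.003 0.005 0 0 0.0025;0 -0.004 0.003 0.005 0 0 0.0025"
}}

```text
time: 2.5
tool_pos: [0.452, 0.2892, 0.06]
ee_rot: [-3.141, -0.001, -0.088]
wrist_force: [-0.2, -0.2, 1.4]
width: 0.0198
```

>>> {"method": "servo_tool", "body": {
  "targets": "0 0 0 -0.1 0 0 0;0 0 0 -0.2 0 0 0;0 0 0 -0.35 0 0 0;0 0 0 -0.5 0 0 0;0 0 0 -0.56 0 0 0;0 0 0 -0.56 0 0 0"
}}

```text
time: 3.0
tool_pos: [0.454, 0.2902, 0.2052]
ee_rot: [-3.136, -0.009, -0.088]
wrist_force: [0.5, 1.2, -0.6]
width: 0.0202
```

```bash
python3 -c "
from h import *
from bench import *
for n,c in(('scene',(315,165,90,75,8)),):
    s=vision.snapshot(n);crop(s,*c,'pics/'+n+'3.png')
go([.42,.0,.2],[np.pi,0,.036])"
```

```text
t 3.05 shift [-0.0283  1.1655  0.0036] turn [-0.0008 -0.0014 -0.0396] rows 7.0
```

View pics/scene3.png

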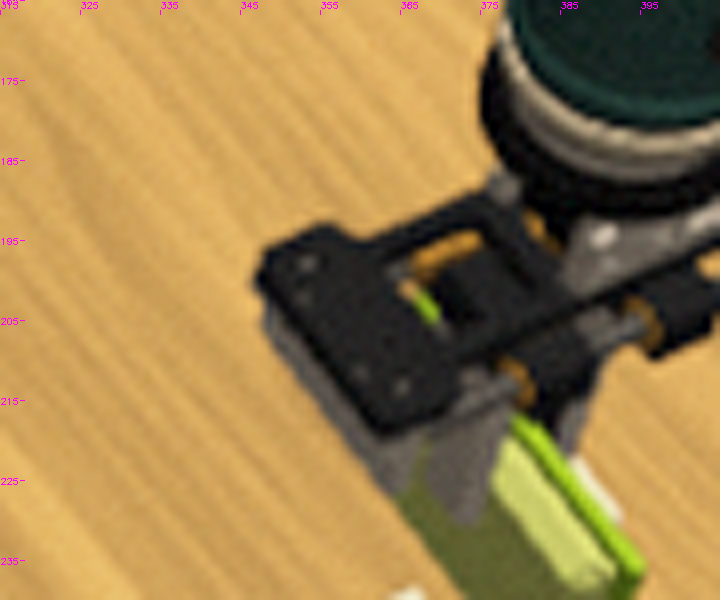

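>>> {"method": "servo_tool", "body": {
  "targets": "0 -0.03 0.2 0 0 0 -0.04;0 -0.03 0.4 0 0 0 -0.04;0 -0.03 0.6 0 0 0 -0.04;0 -0.03 0.8 0 0 0 -0.04;0 -0.03 0.92 0 0 0 -0.04;0 -0.03 0.98 0 0 0 -0.04;0 -0.03 0.98 0 0 0 -0.04;0 -0.03 0.98 0 0 0 -0.04"
}}

```text
time: 3.72
tool_pos: [0.4213, 0.0441, 0.1968]
ee_rot: [-3.141, 0.005, 0.033]
wrist_force: [0.7, -0.1, -1.2]
width: 0.0198
```

```bash
python3 -c "
from h import *
Rt=R.from_euler('z',.036)*R.from_euler('y',.6)*R.from_euler('x',np.pi)
go([.41,.0,.15],Rt)"
```

```text
t 3.72 shift [-0.05    0.1752  0.1874] turn [-0.0006 -0.1896 -0.001 ] rows 4.8
```

>>> {"method": "servo_tool", "body": {
  "targets": "0 -0.05 0.175 0.187 0 -0.19 -0.001;0 -0.05 0.175 0.187 0 -0.19 -0.001;0 -0.05 0.175 0.187 0 -0.19 -0.001;0 -0.05 0.175 0.187 0 -0.19 -0.001;0 -0.05 0.175 0.187 0 -0.19 -0.001;0 -0.05 0.175 0.187 0 -0.19 -0.001;0 -0.05 0.175 0.187 0 -0.19 -0.001"
}}

```text
time: 4.3
tool_pos: [0.4115, 0.0029, 0.1496]
ee_rot: [-3.139, 0.602, 0.044]
wrist_force: [-0.1, 0.6, -0.6]
width: 0.02
```

```bash
python3 -c "
from h import *
from bench import *
Rt=R.from_euler('z',.036)*R.from_euler('y',.6)*R.from_euler('x',np.pi)
go([.41,.0,.045],Rt)
s=vision.snapshot('scene');crop(s,240,100,130,100,6,'pics/scene4.png')"
```

```text
t 4.3 shift [0.2316 0.0123 0.3484] turn [0.0007 0.0007 0.0022] rows 2.5
```

View pics/scene4.png

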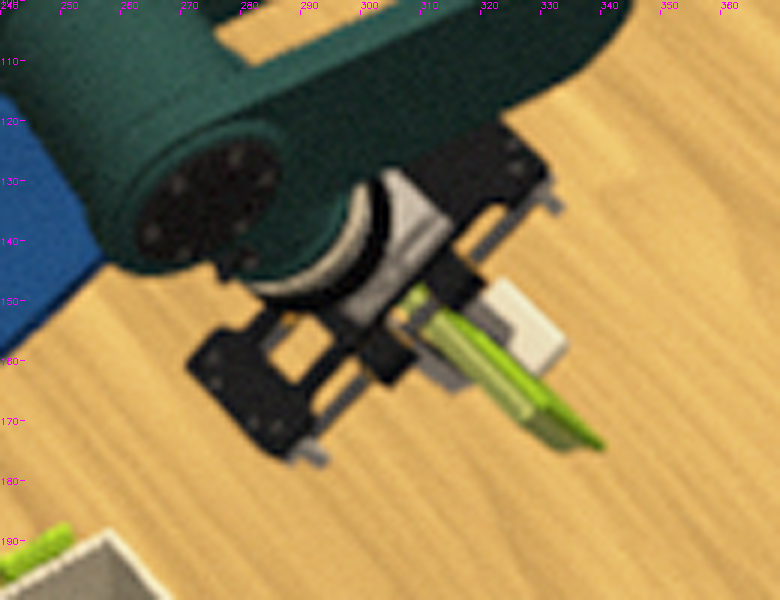

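>>> {"method": "servo_tool", "body": {
  "targets": "0 0.09 0.006 0.14 0 0 0.002;0 0.17 0.01 0.25 0 0 0.002;0 0.21 0.012 0.315 0 0 0.002;0 0.23 0.012 0.345 0 0 0.002;0 0.23 0.012 0.345 0 0 0.002;0 0.23 0.012 0.345 0 0 0.002"
}}

```text
time: 4.85
tool_pos: [0.4112, -0.0011, 0.0508]
ee_rot: [3.138, 0.594, 0.034]
wrist_force: [-0.0, -0.7, 0.1]
width: 0.0195
```

```bash
python3 -c "
from h import *
from bench import *
Rt=R.from_euler('z',.036)*R.from_euler('y',.6)*R.from_euler('x',np.pi)
go([.41,.0,.045],Rt)
s=vision.snapshot('scene');crop(s,220,110,130,100,6,'pics/scene5.png')"
```

```text
t 4.85 shift [ 0.0091 -0.0047  0.0218] turn [ 0.0007 -0.002  -0.0006] rows 0.1
```

View pics/scene5.png

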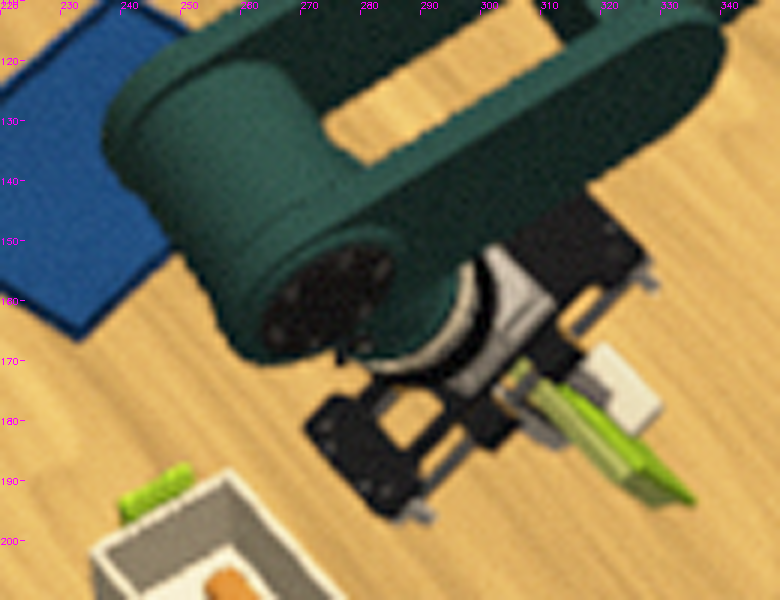

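>>> {"method": "servo_tool", "body": {
  "targets": "0 0.009 0 0.014 0 0 0;0 0.011 0 0.017 0 0 0;0 0.011 0 0.017 0 0 0"
}}

```text
time: 5.15
tool_pos: [0.4113, -0.0014, 0.0446]
ee_rot: [3.138, 0.595, 0.033]
wrist_force: [-0.8, -0.2, -1.2]
width: 0.0199
```

Next I'll open the jaws and wait for the lid to settle on the lower finger.

>>> {"method": "servo_tool", "body": {
  "targets": "0.4 0 0 0 0 0 0;0.6 0 0 0 0 0 0;0.6 0 0 0 0 0 0;0.6 0 0 0 0 0 0;0.6 0 0 0 0 0 0;0.6 0 0 0 0 0 0"
}}

```text
time: 5.65
tool_pos: [0.4109, -0.0015, 0.044]
ee_rot: [3.138, 0.597, 0.033]
wrist_force: [0.1, 0.7, -0.2]
width: 0.0549
```

```bash
python3 -c "
from h import *
from bench import *
s=vision.snapshot('scene');crop(s,220,110,130,100,6,'pics/scene6.png')"
```

```text
(no output)
```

View pics/scene6.png

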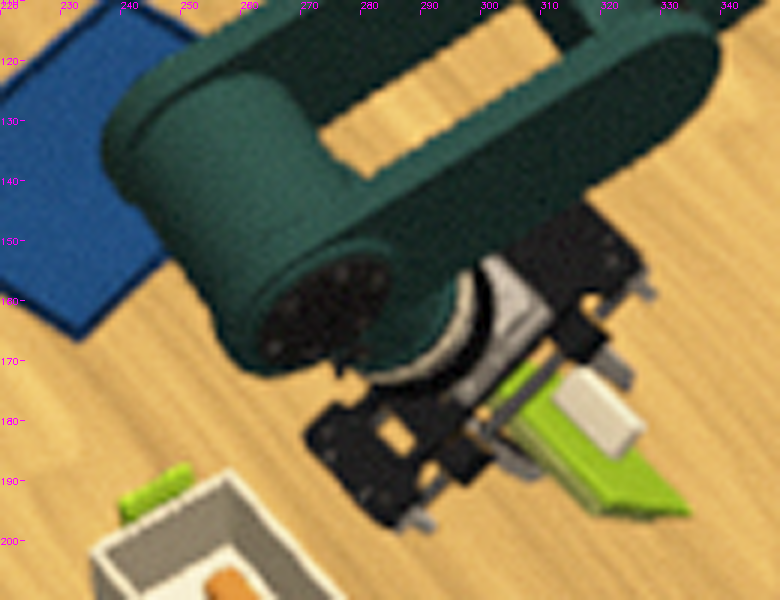

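>>> {"method": "servo_tool", "body": {
  "targets": "0.6 0 0 -0.06 0 0 0;0.6 0 0 -0.12 0 0 0;0.6 0 0 -0.18 0 0 0;0.6 0 0 -0.26 0 0 0;0.6 0 0 -0.4 0 0 0;0.6 0 0 -0.5 0 0 0;0.6 0 0 -0.5 0 0 0"
}}

```text
time: 6.28
tool_pos: [0.4847, 0.0011, 0.1513]
ee_rot: [3.137, 0.588, 0.033]
wrist_force: [-1.0, -0.0, 0.9]
width: 0.0561
```

```bash
python3 -c "
from h import *
from bench import *
go([.41,0.0,.2],[np.pi,0,.036])
s=vision.snapshot('scene');crop(s,220,110,130,100,6,'pics/scene7.png')"
```

```text
t 6.28 shift [-0.3565 -0.0053  0.0036] turn [ 0.001   0.187  -0.0006] rows 4.7
```

View pics/scene7.png

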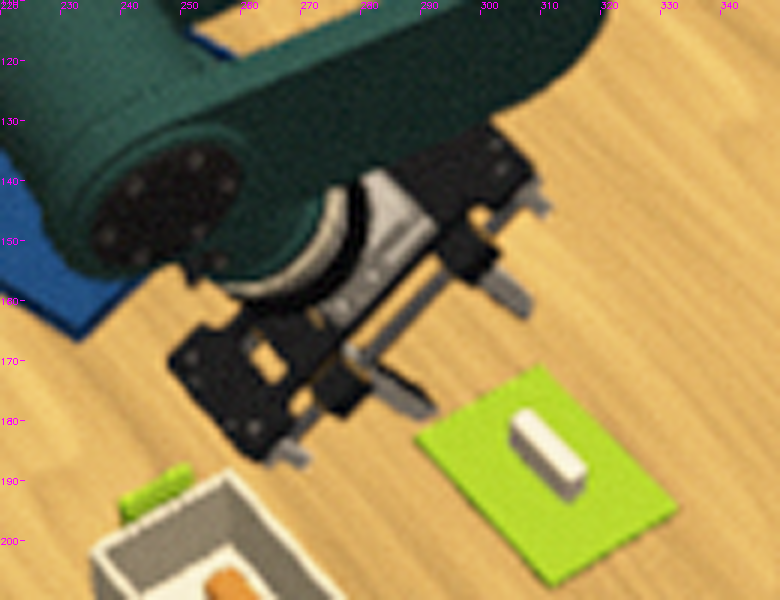

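```bash
cat > m2.py <<'E'
from m1 import *
print('---')
c=fix([(413,438),(540,364),(680,508),(553,588)],220,110,6)
w=back(s,c,.020);print(w.round(4).tolist(),w.mean(0).round(4),np.linalg.norm(np.diff(np.vstack([w,w[:1]]),axis=0),axis=1).round(4))
L=[(-hx,-hy,.02),(-hx,hy,.02),(hx,hy,.02),(hx,-hy,.02)]
# order by nearest
best=min((fit([(s,np.roll(L,k,axis=0),c)],[w.mean(0)[0],w.mean(0)[1],1.6]) for k in range(4)),key=lambda q:np.abs(q[1]).sum())
print(best[0].round(4),best[1].round(2).tolist())
best=min((fit([(s,np.roll(L[::-1],k,axis=0),c)],[w.mean(0)[0],w.mean(0)[1],1.6]) for k in range(4)),key=lambda q:np.abs(q[1]).sum())
print(best[0].round(4),best[1].round(2).tolist())
E
python3 m2.py | sed -n '/---/,$p'
```

```text
---
[[0.4766, -0.0566, 0.02], [0.3928, -0.0606, 0.02], [0.3877, 0.0546, 0.02], [0.471, 0.0594, 0.02]] [ 0.432  -0.0008  0.02  ] [0.0839 0.1154 0.0834 0.1162]
[ 4.3200e-01 -8.0000e-04  1.6194e+00] [[-0.07, 0.01], [-0.05, -0.02], [0.21, 0.04], [-0.09, -0.04]]
[ 0.4316 -0.0016  1.5585] [[0.36, -1.26], [0.59, 37.02], [-0.22, 0.89], [-0.87, -37.53]]
```

>>> {"method": "servo_tool", "body": {
  "targets": "0.6 -0.35 0 0 0 0.187 0;0.6 -0.35 0 0 0 0.187 0;0.6 -0.35 0 0 0 0.187 0;0.6 -0.35 0 0 0 0.187 0;0.6 -0.35 0 0 0 0.187 0;0.6 -0.35 0 0 0 0.187 0;0.6 -0.35 0 0 0 0.187 0"
}}

```text
time: 6.92
tool_pos: [0.4066, -0.001, 0.1957]
ee_rot: [3.139, 0.011, 0.035]
wrist_force: [-0.1, -0.5, 0.1]
width: 0.0564
```

```bash
python3 -c "
from h import *
go([.432,0.0,.08],[np.pi,0,.045])"
```

```text
t 6.92 shift [ 0.1066 -0.0017  0.4618] turn [ 0.0008  0.0035 -0.0033] rows 2.8
```

>>> {"method": "servo_tool", "body": {
  "targets": "0.6 0.107 -0.002 0.1 0 0.0035 -0.0033;0.6 0.107 -0.002 0.25 0 0.0035 -0.0033;0.6 0.107 -0.002 0.4 0 0.0035 -0.0033;0.6 0.107 -0.002 0.46 0 0.0035 -0.0033;0.6 0.107 -0.002 0.46 0 0.0035 -0.0033;0.6 0.107 -0.002 0.46 0 0.0035 -0.0033"
}}

```text
time: 7.42
tool_pos: [0.4339, 0.0001, 0.0794]
ee_rot: [3.14, 0.004, 0.046]
wrist_force: [-0.2, 0.9, 0.6]
width: 0.0565
```

```bash
python3 -c "
from h import *
from bench import *
go([.432,0.0,.022],[np.pi,0,.045])
s=vision.snapshot('scene');crop(s,260,130,110,85,7,'pics/scene8.png')
o=get_obs();print(o['tool_pos'],proj(s,o['tool_pos']))"
```

```text
t 7.42 shift [-0.0064 -0.0004  0.2295] turn [0.0005 0.0014 0.0002] rows 1.4
[ 4.35143207e-01 -6.00277334e-05  8.12030051e-02] [[311.24313211 176.73467982]]
```

View pics/scene8.png

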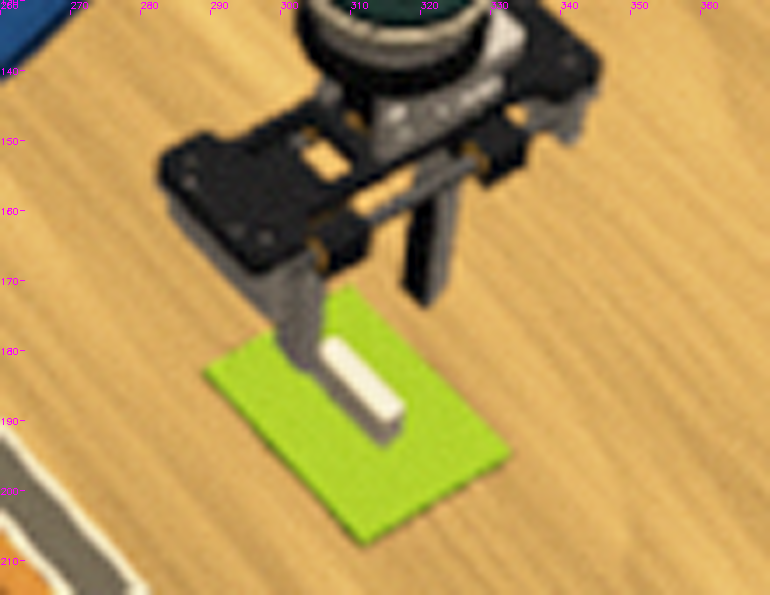

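>>> {"method": "servo_tool", "body": {
  "targets": "0.6 -0.006 0 0.1 0 0 0;0.6 -0.006 0 0.18 0 0 0;0.6 -0.006 0 0.22 0 0 0;0.6 -0.006 0 0.226 0 0 0;0.6 -0.006 0 0.226 0 0 0;0.6 -0.006 0 0.226 0 0 0"
}}

```text
time: 7.97
tool_pos: [0.4344, -0.0004, 0.0265]
ee_rot: [3.139, -0.004, 0.045]
wrist_force: [0.2, -0.6, 0.3]
width: 0.0567
```

```bash
python3 -c "
from h import *
go([.432,0.0,.0225],[np.pi,0,.045])"
```

```text
t 7.97 shift [-0.0097 -0.002   0.0159] turn [ 0.0009 -0.0014  0.0002] rows 0.1
```

>>> {"method": "servo_tool", "body": {
  "targets": "0.5 -0.005 0 0.01 0 0 0;0.3 -0.005 0 0.012 0 0 0;0 -0.005 0 0.012 0 0 0;0 -0.005 0 0.012 0 0 0;0 -0.005 0 0.012 0 0 0;0 -0.005 0 0.012 0 0 0;0 -0.005 0 0.012 0 0 0"
}}

```text
time: 8.55
tool_pos: [0.4317, -0.0003, 0.0219]
ee_rot: [3.139, -0.002, 0.045]
wrist_force: [1.4, -0.2, 1.2]
width: 0.0138
```

```bash
python3 -c "
from h import *
from bench import *
for i in range(4):print(get_obs()['tool_pos'])
go([.432,0.0,.15],[np.pi,0,.045])"
```

```text
[ 4.31660988e-01 -2.87124818e-04  2.19161286e-02]
[ 4.31660988e-01 -2.87124818e-04  2.19161286e-02]
[ 4.31660988e-01 -2.87124818e-04  2.19161286e-02]
[ 4.31660988e-01 -2.87124818e-04  2.19161286e-02]
t 8.55 shift [ 2.200e-03  2.000e-04 -5.123e-01] turn [ 0.0008 -0.0005  0.0001] rows 3.1
```

>>> {"method": "servo_tool", "body": {
  "targets": "0 0 0 -0.1 0 0 0;0 0 0 -0.25 0 0 0;0 0 0 -0.4 0 0 0;0 0 0 -0.5 0 0 0;0 0.16 0 -0.5 0 0 0;0 0.32 0 -0.5 0 0 0;0 0.48 0.01 -0.5 0 0 0;0 0.62 0.015 -0.5 0 0 0;0 0.72 0.015 -0.5 0 0 0;0 0.755 0.015 -0.5 0 0 0.0015;0 0.755 0.015 -0.5 0 0 0.0015;0 0.755 0.015 -0.5 0 0 0.0015"
}}

```text
time: 9.55
tool_pos: [0.6193, 0.0049, 0.1464]
ee_rot: [3.139, 0.001, 0.041]
wrist_force: [0.5, 0.5, -0.9]
width: 0.0137
```

```bash
python3 -c "
from h import *
from bench import *
go([.6217,-.004,.115],[np.pi,0,.04])
s=vision.snapshot('scene');crop(s,215,130,90,75,8,'pics/scene9.png')"
```

```text
t 9.55 shift [0.0083 0.0358 0.1257] turn [0.0007 0.0002 0.0003] rows 0.8
```

View pics/scene9.png

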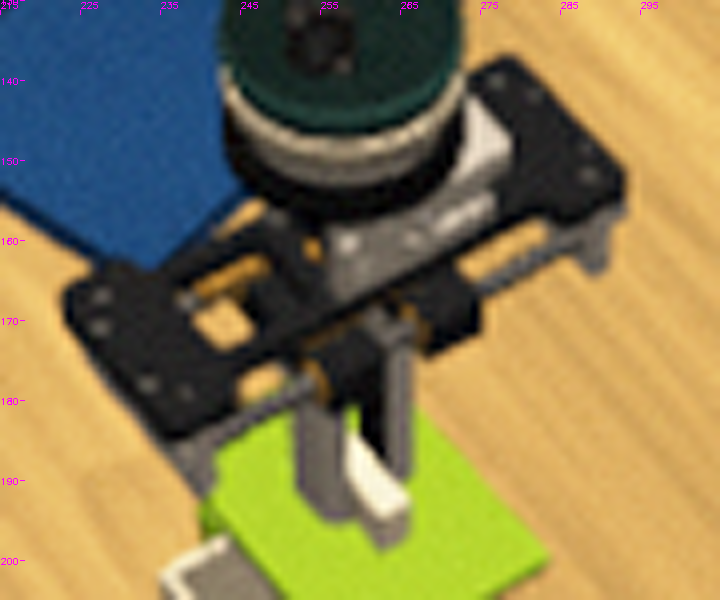

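>>> {"method": "servo_tool", "body": {
  "targets": "0 0.006 0.036 0.05 0 0 0;0 0.008 0.036 0.1 0 0 0;0 0.008 0.036 0.12 0 0 0;0 0.008 0.036 0.12 0 0 0;0 0.008 0.036 0.12 0 0 0"
}}

```text
time: 10.02
tool_pos: [0.6216, -0.0041, 0.1161]
ee_rot: [3.139, 0.001, 0.041]
wrist_force: [0.0, 0.2, 0.4]
width: 0.0136
```

```bash
python3 -c "
from h import *
from bench import *
go([.6217,-.004,.1],[np.pi,0,.04])
s=vision.snapshot('scene');pickle.dump(s,open('scene10.pkl','wb'));crop(s,225,160,70,75,8,'pics/scene10.png')
s=vision.snapshot('top');pickle.dump(s,open('top10.pkl','wb'));crop(s,255,165,70,60,9,'pics/top10.png')
o=get_obs();print(o['tool_pos'],o['ee_rot'])"
```

```text
t 10.02 shift [ 0.0004 -0.0007  0.0643] turn [0.0007 0.0002 0.0002] rows 0.4
[ 0.6226066  -0.0040685   0.11746997] [ 3.13913490e+00 -2.07330138e-03  4.08041256e-02]
```

View pics/scene10.png

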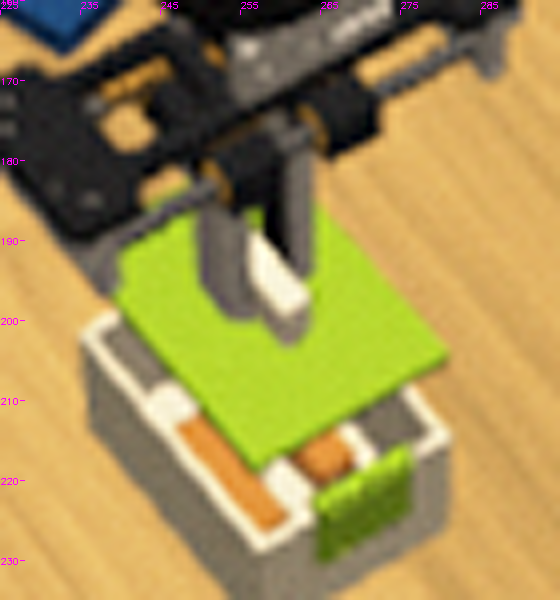

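View pics/top10.png

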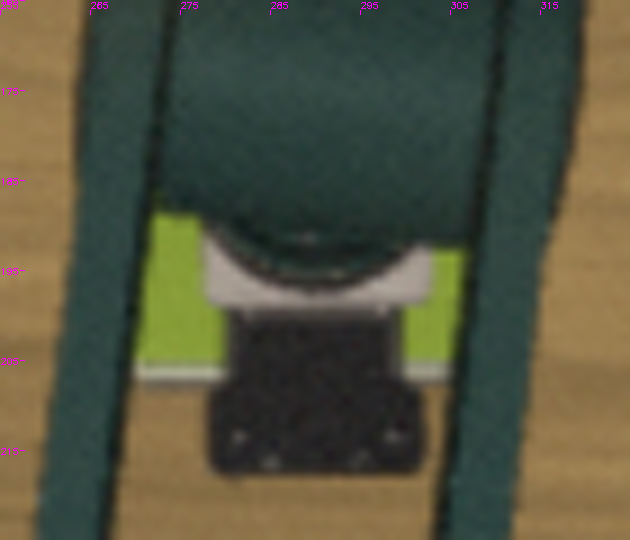

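```bash
cat > m3.py <<'E'
from m1 import *
print('---')
c=fix([(113,290),(258,472),(448,356)],225,160,8)
pr=fix([(82,333),(262,552),(450,435)],225,160,8)
for z in(.1135,.1155):
  L=[(-hx,-hy,z),(hx,-hy,z),(hx,hy,z)]; L=[(-hx,-hy,z),(hx,-hy,z),(hx,hy,z)]
  w=back(s,c,z);print(w.round(4).tolist(),((w[0]+w[2])/2).round(4),np.linalg.norm(np.diff(w,axis=0),axis=1).round(4))
w=back(s,pr,.062);print('tub',w.round(4).tolist(),((w[0]+w[2])/2).round(4),np.linalg.norm(np.diff(w,axis=0),axis=1).round(4))
E
python3 m3.py | sed -n '/---/,$p'
```

```text
---
[[0.6629, -0.0368, 0.1135], [0.661, 0.0557, 0.1135], [0.5799, 0.051, 0.1135]] [0.6214 0.0071 0.1135] [0.0926 0.0812]
[[0.6636, -0.0355, 0.1155], [0.6617, 0.0569, 0.1155], [0.5807, 0.0521, 0.1155]] [0.6222 0.0083 0.1155] [0.0924 0.0811]
tub [[0.6654, -0.0597, 0.062], [0.6607, 0.0558, 0.062], [0.5778, 0.0507, 0.062]] [ 0.6216 -0.0045  0.062 ] [0.1156 0.083 ]
```

>>> {"method": "servo_tool", "body": {
  "targets": "0 0 0 0.05 0 0 0;0 0 0 0.085 0 0 0;0 0 0 0.11 0 0 0;0 0 0 0.125 0 0 0;0 0 0 0.135 0 0 0;0 0 0 0.14 0 0 0;0 0 0 0.14 0 0 0"
}}

```text
time: 10.7
tool_pos: [0.6226, -0.0041, 0.0825]
ee_rot: [3.139, -0.001, 0.041]
wrist_force: [-1.6, 1.2, 1.0]
width: 0.014
```

```bash
python3 -c "
from h import *
from bench import *
go([.6217,-.004,.072],[np.pi,0,.04])
s=vision.snapshot('scene');crop(s,225,160,70,75,8,'pics/scene11.png')
o=get_obs();print(o['tool_pos'],o['ee_rot'],o['wrist_force'],o['wrist_torque'])"
```

```text
t 10.7 shift [-0.0036 -0.0005  0.042 ] turn [ 0.0007 -0.0005  0.0003] rows 0.3
[ 0.62258799 -0.00403375  0.08248802] [ 3.13928761e+00 -1.51821501e-03  4.08959201e-02] [-2.45354596  1.24985483  1.51140457] [ 0.0213526   0.42837395 -0.03635979]
```

View pics/scene11.png

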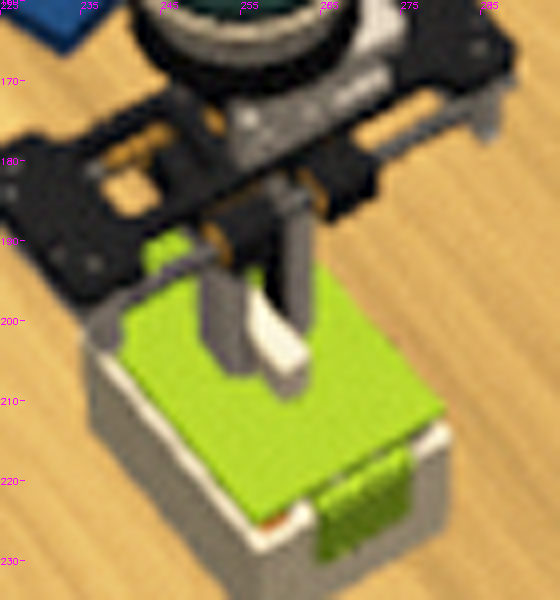

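>>> {"method": "servo_tool", "body": {
  "targets": "0 -0.003 0 0.01 0 0 0;0 -0.003 0 0.02 0 0 0;0 -0.003 0 0.03 0 0 0;0 -0.003 0 0.038 0 0 0;0 -0.003 0 0.038 0 0 0"
}}

```text
time: 11.17
tool_pos: [0.6215, -0.0041, 0.0714]
ee_rot: [3.14, -0.0, 0.041]
wrist_force: [0.5, 0.8, -1.2]
width: 0.0134
```

```bash
python3 -c "
from bench import *
o=get_obs();print(o['tool_pos'],o['ee_rot'],o['wrist_force'],o['wrist_torque'])"
```

```text
[ 0.62148702 -0.00412074  0.07139871] [ 3.13962657e+00 -2.37223769e-04  4.07411596e-02] [ 0.48320613  0.77545329 -1.24511398] [ 0.20922185  0.00311586 -0.00391591]
```

>>> {"method": "servo_tool", "body": {
  "targets": "0 0 0 0.006 0 0 0;0 0 0 0.012 0 0 0;0 0 0 0.016 0 0 0;0 0 0 0.016 0 0 0"
}}

```text
time: 11.5
tool_pos: [0.6216, -0.0041, 0.0709]
ee_rot: [3.139, -0.001, 0.041]
wrist_force: [-4.5, 2.4, 8.8]
width: 0.014
```

```bash
python3 -c "
from h import *
from bench import *
s=vision.snapshot('scene');crop(s,225,160,70,75,8,'pics/scene12.png')
o=get_obs();print(o['tool_pos'],o['ee_rot'],o['wrist_force'],o['wrist_torque'])"
```

```text
[ 0.62153714 -0.00416297  0.07089095] [ 3.13916219e+00 -1.35767899e-03  4.07655849e-02] [-4.47466758  1.39068195 10.01918673] [ 0.23410875  1.00992683 -0.00952387]
```

View pics/scene12.png

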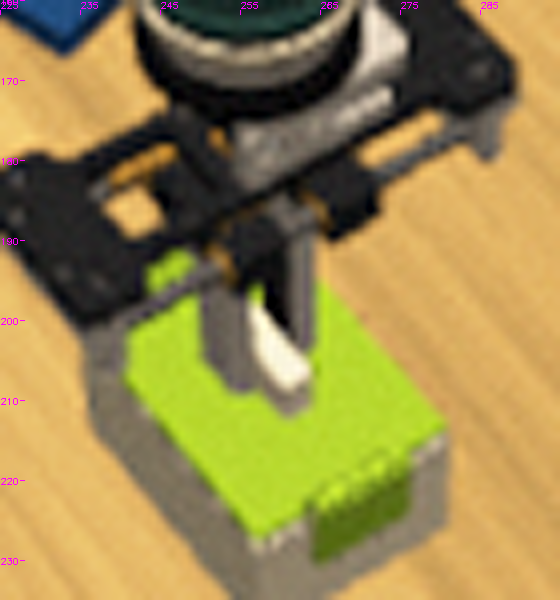

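>>> {"method": "servo_tool", "body": {
  "targets": "0 0 0 0.008 0 0 0;0 0 0 0.016 0 0 0;0 0 0 0.024 0 0 0;0 0 0 0.024 0 0 0;0 0 0 0.024 0 0 0"
}}

```text
time: 11.97
tool_pos: [0.6216, -0.0042, 0.0709]
ee_rot: [3.139, -0.004, 0.041]
wrist_force: [-12.7, 2.2, 29.4]
width: 0.0137
```

```bash
python3 -c "
from h import *
from bench import *
s=vision.snapshot('scene');crop(s,225,160,70,75,8,'pics/scene13.png')
o=get_obs();print(o['tool_pos'],o['ee_rot'],o['wrist_force'],o['wrist_torque'])"
```

```text
[ 0.62163978 -0.00415146  0.07088027] [ 3.13858613 -0.00365657  0.04100283] [-13.89409442   3.13720744  29.49172239] [ 0.33536762  2.87737906 -0.08065715]
```

View pics/scene13.png

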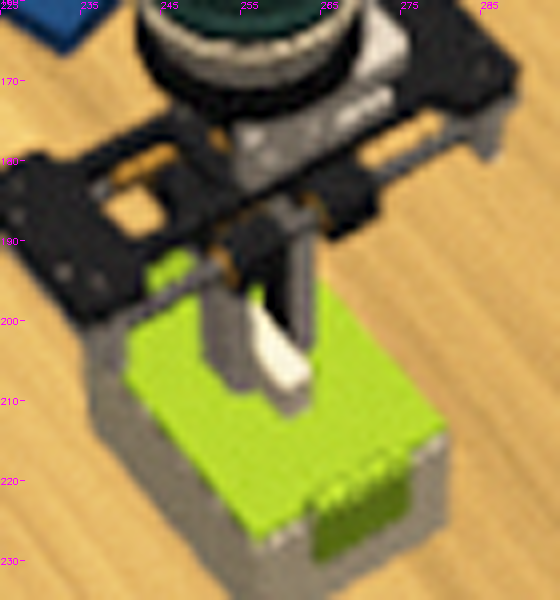

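>>> {"method": "servo_tool", "body": {
  "targets": "0 0 0 -0.04 0 0 0;0 0 0 -0.1 0 0 0;0 0 0 -0.2 0 0 0;0 0 0 -0.35 0 0 0;0 0 0 -0.5 0 0 0;0 0 0 -0.55 0 0 0;0 0 0 -0.55 0 0 0"
}}

```text
time: 12.6
tool_pos: [0.6238, -0.0044, 0.2041]
ee_rot: [3.138, -0.01, 0.041]
wrist_force: [0.5, -0.3, -3.0]
width: 0.0136
```

```bash
python3 -c "
from h import *
from bench import *
go([.506,-.317,.2],[np.pi,0,-1.247])
s=vision.snapshot('scene');crop(s,215,100,90,120,5,'pics/scene14.png')
o=get_obs();print(o['tool_pos'],o['ee_rot'],o['wrist_force'],o['wrist_torque'])"
```

```text
t 12.6 shift [-0.5217  1.23    0.0162] turn [-0.0009 -0.0034  0.4098] rows 10.3
[ 0.62233446 -0.00427304  0.20044549] [ 3.13844864 -0.00353931  0.0405085 ] [ 0.56418606 -1.08463872 -3.97042164] [-0.08003737  0.01363783 -0.00159103]
```

View pics/scene14.png

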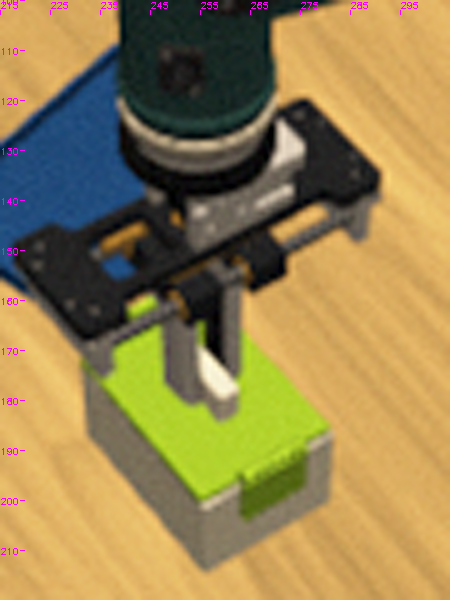

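>>> {"method": "servo_tool", "body": {
  "targets": "0 -0.05 0.1 0 0 0 0.036;0 -0.09 0.2 0 0 0 0.072;0 -0.13 0.3 0 0 0 0.108;0 -0.17 0.4 0 0 0 0.144;0 -0.21 0.5 0 0 0 0.18;0 -0.26 0.6 0 0 0 0.216;0 -0.3 0.7 0 0 0 0.252;0 -0.34 0.8 0 0 0 0.288;0 -0.38 0.88 0 0 0 0.324;0 -0.42 0.94 0 0 0 0.36;0 -0.45 0.98 0 0 0 0.39;0 -0.47 0.99 0 0 0 0.4"
}}

```text
time: 13.65
tool_pos: [0.5118, -0.2572, 0.1954]
ee_rot: [3.136, 0.003, -1.221]
wrist_force: [-0.6, 0.6, -4.9]
width: 0.0142
```

```bash
python3 -c "
from h import *
from bench import *
go([.506,-.317,.2],[np.pi,0,-1.247])"
```

```text
t 13.65 shift [ 0.2169  0.1036 -0.0184] turn [0.0017 0.0009 0.0081] rows 1.4
```

>>> {"method": "servo_tool", "body": {
  "targets": "0 0.1 0.05 0 0 0 0.008;0 0.18 0.09 0.05 0 0 0.008;0 0.217 0.104 0.15 0 0 0.008;0 0.217 0.104 0.25 0 0 0.008;0 0.217 0.104 0.33 0 0 0.008;0 0.217 0.104 0.33 0 0 0.008;0 0.217 0.104 0.33 0 0 0.008"
}}

```text
time: 14.23
tool_pos: [0.5072, -0.3142, 0.1141]
ee_rot: [3.138, 0.004, -1.24]
wrist_force: [0.3, -0.1, -2.8]
width: 0.0137
```

```bash
python3 -c "
from h import *
from bench import *
go([.506,-.317,.077],[np.pi,0,-1.247])
s=vision.snapshot('scene');crop(s,180,80,110,90,7,'pics/scene15.png')
s=vision.snapshot('top');crop(s,335,180,90,100,6,'pics/top15.png')"
```

```text
t 14.23 shift [0.0096 0.0078 0.1485] turn [0.0011 0.0013 0.0023] rows 0.9
```

View pics/scene15.png

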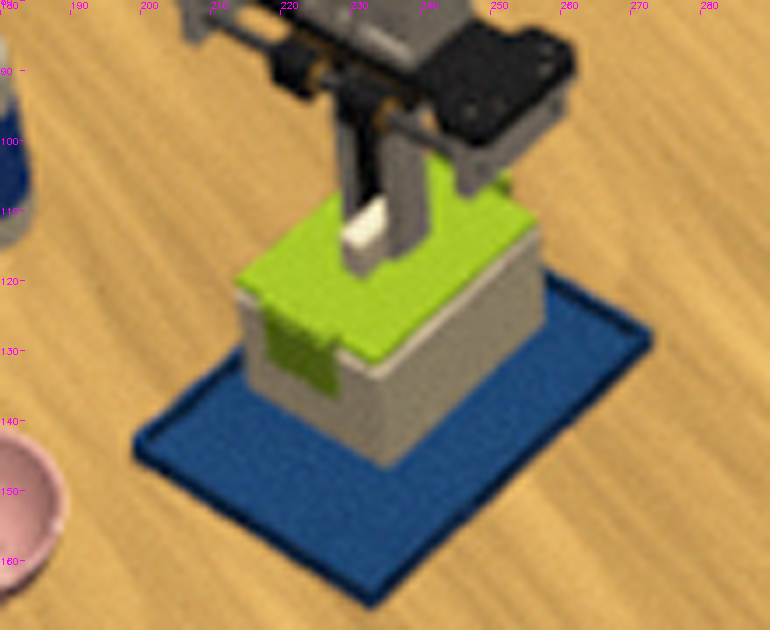

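View pics/top15.png

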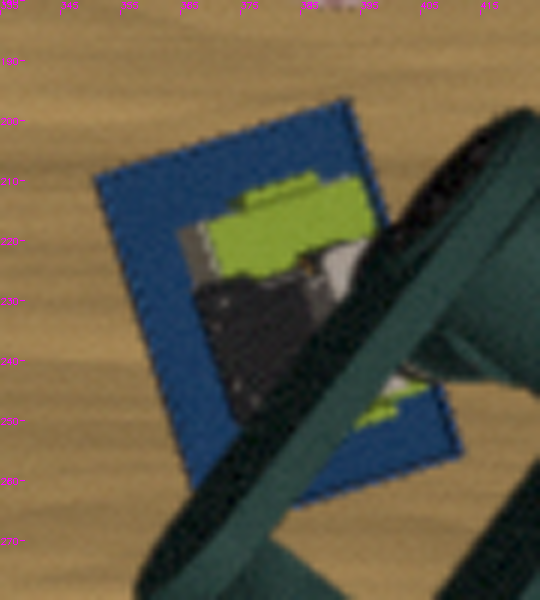

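>>> {"method": "servo_tool", "body": {
  "targets": "0 0.009 0.008 0.05 0 0 0.002;0 0.009 0.008 0.09 0 0 0.002;0 0.009 0.008 0.12 0 0 0.002;0 0.009 0.008 0.138 0 0 0.002;0 0.009 0.008 0.148 0 0 0.002;0 0.009 0.008 0.154 0 0 0.002;0 0.009 0.008 0.154 0 0 0.002"
}}

```text
time: 14.92
tool_pos: [0.5078, -0.3189, 0.0794]
ee_rot: [-3.141, -0.002, -1.247]
wrist_force: [-0.1, 0.2, -2.9]
width: 0.0136
```

```bash
python3 -c "
from h import *
from bench import *
s=vision.snapshot('scene');crop(s,180,80,110,90,7,'pics/scene16.png')
o=get_obs();print(o['tool_pos'],o['ee_rot'],o['wrist_force'],o['wrist_torque'])"
```

```text
[ 0.50803523 -0.31908821  0.07984028] [-3.14059612e+00 -3.04485412e-03 -1.24725935e+00] [ 0.63655268 -0.04917603 -2.79516954] [-0.03749873  0.1519008   0.01606407]
```

View pics/scene16.png

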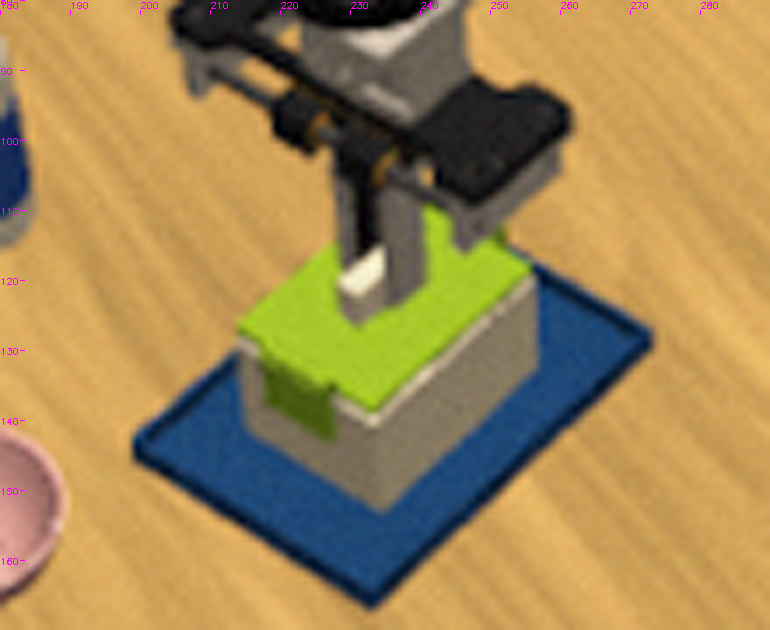

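Tub over the tray floor with about 4 mm still to go. I'll lower it until the force shows contact.

>>> {"method": "servo_tool", "body": {
  "targets": "0 0 0 0.006 0 0 0;0 0 0 0.012 0 0 0;0 0 0 0.018 0 0 0;0 0 0 0.02 0 0 0;0 0 0 0.02 0 0 0"
}}

```text
time: 15.38
tool_pos: [0.5081, -0.3192, 0.0754]
ee_rot: [-3.14, -0.004, -1.247]
wrist_force: [0.2, -0.3, -1.7]
width: 0.0139
```

>>> {"method": "servo_tool", "body": {
  "targets": "0 0 0 0.005 0 0 0;0 0 0 0.008 0 0 0;0 0 0 0.008 0 0 0"
}}

```text
time: 15.63
tool_pos: [0.5083, -0.3193, 0.075]
ee_rot: [-3.14, -0.004, -1.247]
wrist_force: [-1.3, 1.6, 5.1]
width: 0.0137
```

Now there's contact: +5 N at z 0.075, the height expected. I'll ease off, open the jaws, and retreat.

>>> {"method": "servo_tool", "body": {
  "targets": "0 0 0 -0.005 0 0 0;0.3 0 0 -0.005 0 0 0;0.5 0 0 -0.005 0 0 0;0.5 0 0 -0.005 0 0 0;0.5 0 0 -0.005 0 0 0;0.5 0 0 -0.1 0 0 0;0.5 0 0 -0.2 0 0 0;0.5 0 0 -0.35 0 0 0;0.5 0 0 -0.5 0 0 0;0.5 0 0 -0.6 0 0 0;0.5 0 0 -0.6 0 0 0"
}}

```text
time: 16.55
tool_pos: [0.5102, -0.3205, 0.2309]
ee_rot: [-3.133, -0.014, -1.247]
wrist_force: [0.3, 0.2, 0.6]
width: 0.047
```

```bash
python3 -c "
from h import *
from bench import *
go([.35,-.1,.3],[np.pi,0,-1.247])"
```

```text
t 16.55 shift [-1.0359  0.3246 -0.2942] turn [-0.0028 -0.0046 -0.0001] rows 6.7
```

>>> {"method": "servo_tool", "body": {
  "targets": "0.5 -0.98 0.32 -0.29 0 0 0;0.5 -0.98 0.32 -0.29 0 0 0;0.5 -0.98 0.32 -0.29 0 0 0;0.5 -0.98 0.32 -0.29 0 0 0;0.5 -0.98 0.32 -0.29 0 0 0;0.5 -0.98 0.32 -0.29 0 0 0;0.5 -0.98 0.32 -0.29 0 0 0;0.5 -0.98 0.32 -0.29 0 0 0;0.5 -0.98 0.32 -0.29 0 0 0"
}}

```text
time: 17.3
tool_pos: [0.3539, -0.1114, 0.2944]
ee_rot: [-3.14, -0.004, -1.246]
wrist_force: [0.4, -0.1, -0.2]
width: 0.0473
```

```bash
python3 -c "
from h import *
from bench import *
s=vision.snapshot('scene');cv2.imwrite('pics/scene17f.png',s['image'][:,:,::-1]);crop(s,190,95,90,70,8,'pics/scene17.png');pickle.dump(s,open('scene17.pkl','wb'))
s=vision.snapshot('top');cv2.imwrite('pics/top17f.png',s['image'][:,:,::-1]);crop(s,340,185,80,90,6,'pics/top17.png');pickle.dump(s,open('top17.pkl','wb'))"
```

```text
(no output)
```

View pics/scene17.png

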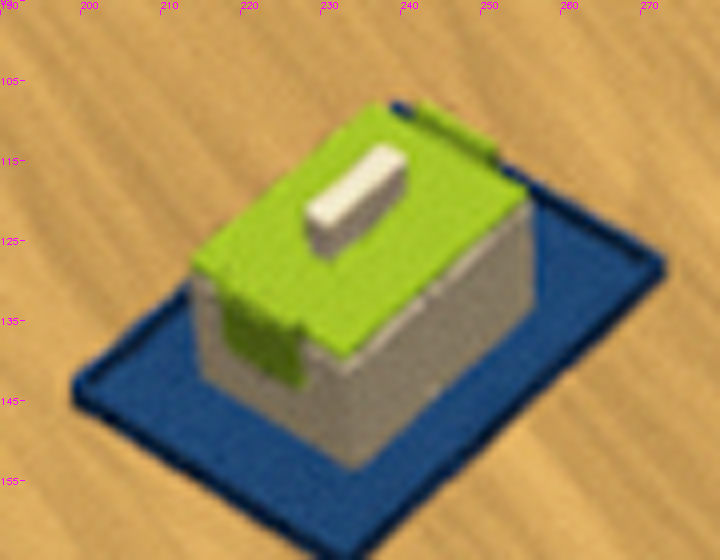

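View pics/top17.png

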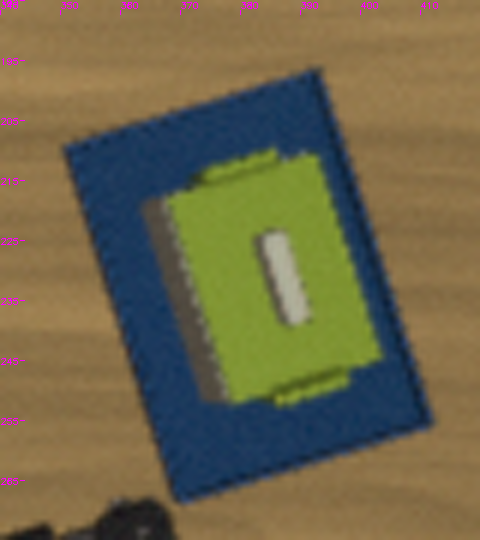

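View pics/scene17f.png

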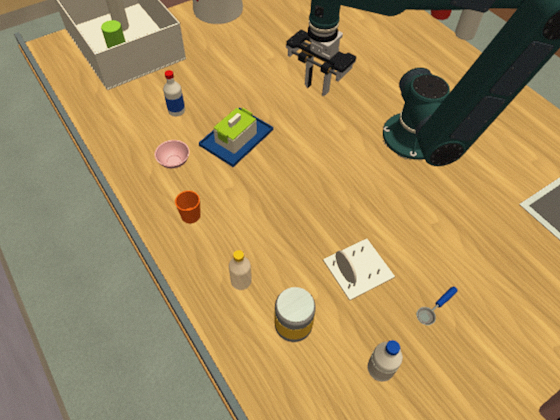

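```bash
cat > m4.py <<'E'
from m1 import *
print('---')
c=fix([(190,262),(345,358),(530,195)],190,95,8); b=fix([(203,378),(355,468),(535,308)],190,95,8)
w=back(s,c,.073);v=back(s,b,.004)
for q in(w,v):print(q.round(4).tolist(),((q[0]+q[2])/2).round(4),np.linalg.norm(np.diff(q,axis=0),axis=1).round(4))
ct=fix([(165,195),(318,152),(382,358),(230,403)],340,185,6);q=back(t,ct,.073)
print(q.round(4).tolist(),q.mean(0).round(4),np.linalg.norm(np.diff(q,axis=0),axis=1).round(4))
a=pickle.load(open('top0.pkl','rb'))['image'].astype(int);bb=pickle.load(open('top17.pkl','rb'))['image'].astype(int)
d=np.abs(a-bb).max(2)
for n,(u,v) in dict(bottle=(245,147),beaker=(327,146),tin=(185,158),bowl=(391,165),spoon=(136,265),soap=(118,194),clean=(457,200)).items(): print(n,(d[v-18:v+18,u-18:u+18]>40).sum())
E
python3 m4.py | sed -n '/---/,$p'
```

```text
---
[[0.5776, -0.3407, 0.073], [0.5517, -0.2623, 0.073], [0.4428, -0.2981, 0.073]] [ 0.5102 -0.3194  0.073 ] [0.0826 0.1146]
[[0.5784, -0.341, 0.004], [0.5506, -0.2643, 0.004], [0.4414, -0.2993, 0.004]] [ 0.5099 -0.3202  0.004 ] [0.0816 0.1146]
[[0.5516, -0.258, 0.073], [0.577, -0.3396, 0.073], [0.4681, -0.3749, 0.073], [0.4419, -0.2943, 0.073]] [ 0.5096 -0.3167  0.073 ] [0.0854 0.1145 0.0848]
bottle 0
beaker 0
tin 0
bowl 0
spoon 0
soap 0
clean 0
```

The lid's top at 73 mm and the tub's base at 4 mm give the same centre within 1 mm, and the bystanders are unchanged. I'll hand the job in.

```bash
python3 -c "
from bench import *
o=get_obs();print(o['time'],o['wrist_force'],abs(o['qvel']).max());print(robot.close_job())"
```

```text
17.4 [-0.49744318  0.18527498  0.28775989] 0.022459073463498787
the job is handed in; nothing more can be done
None
```

The green lid is snapped onto the tub, and the closed tub is standing in the blue tray with the gripper clear. I handed the job in at 17.4 s; it reports no verdict, so the results below are my own checks.

**How it went:** I pinched the lid out of the rack by its upper edge and laid it on the clear counter, where it fell flat, handle up. I then took it by the handle, pressed it onto the tub until it hit a hard stop, and carried the closed tub to the tray by the handle.

**Last checks:**
- **Lid seated:** under about 30 N the tool stopped at z = 0.0709 m, which puts the lid's underside at about 62 mm, level with the rim. The pictures show it flush with both clips in place. The flange-top and tub-base centres agree within 1 mm in the scene picture.
- **Tub in tray:** it touched the floor at the expected height. It is about 4 mm from the tray's centre and lined up with the tray.
- **Bystanders:** there was no image change around any of the seven.

**Disagreements:** The two cameras differ by about 3 mm sideways, so I placed the lid relative to the tub using the scene camera alone. No check failed.

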